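# Uncover a fine test sieve and ease it into the inspection dock

## Robot

A 6-joint arm with a two-finger parallel gripper is mounted at the origin on the work surface. World frame = base frame: x ahead of the robot, y to its left, z up, the work surface at z = 0. Lengths are in mm, angles in rad, forces in N, time in s.
With the tool pointing down it reaches from about 300 to 775 mm from the base axis. Payload 14.6 kg.
Tool frame: the origin (TCP) lies at the very end of the fingers, on their centre line; the grasp point (between the pads) lies 19 mm behind it; z points along the fingers, y is the line along which they close (so a half turn about z gives the same grasp; the last joint's range is limited). The gripper opens to 94 mm and grips with 3 to 60 N. Pads are 16 mm wide; open, the fingers measure 119 mm over their backs; the gripper's body (75 mm by 177 mm) begins 78 mm behind the grasp point.
Start: joints at [-1.291, 0.3, 1.521, -0, 1.321, -0.067], TCP at [186.932, -517.248, 205.446] pointing down, gripper open.
Joint ranges: [-3.03, 3.03], [-0.79, 2.21], [0.23, 2.52], [-1.04, 4.18], [0, 3.07], [-2.55, 2.55]. Speed limits (rad/s): [2.22, 2.22, 2.57, 3.14, 3.14, 3.14].

## Interface

Orientations are given as [roll, pitch, yaw] about the fixed x, y, z axes, in that order (R = Rz(yaw) Ry(pitch) Rx(roll)).
In Python, from cell import manip, eyes, ticket gives the robot as it stands. The module is installed in compiled form; this text tells all that it offers.
- The arm moves only by the tool arm_command, never from a script. Its argument "plan" is a list of rows, each a list of 5 numbers: the opening, from -1 (shut) to 1 (fully open), then the shift along the tool's x, y, z in m, then the turn about the tool's z in rad. In form: [[jaw, dx, dy, dz, roll], ...]. A call has 1 to 20 rows; each row shifts and turns the commanded pose from where the row before left it, along the tool's axes as they then stand; what a row does not reach is not made up. A row lasts 1/8 s, in which the tool goes at most 62.5 mm and 10.7 degrees, less where a joint would pass 70% of its speed; a pose out of reach is approached as far as the arm can. A call is refused whole if a number of a shift passes 0.0625 or a number of a turn 0.188, either way. A call with a gripper value outside its range is refused whole. The fingers move at their own pace and stop on an object; "newtons" is the grip in N (left out, the last holds). Time passes only in rows, so rows that do not move let the fingers close. It gives the time, the measured TCP pose, the force, the opening and the grip force at its end, in the units of the state.
- manip.read_state(): the state, without advancing time (a new reading comes with each control period).
- eyes.camera(name): name is "scene" or "top"; returns a dict with "img" (480x640x3 uint8, blue, green, red), "z_map" (480x640 float32, mm along the optical axis (not along the pixel's ray), 0 where there is no reading), "fx", "fy", "cx", "cy" (pixels), "eye" and "orientation" of the camera in the world. Camera axes: x right, y down, z forward; pixel columns grow to the right and rows downward; lengths in mm; the calibration is good to about 2 mm. A picture is of the moment at which its call begins.
- ticket.sign_off(): hands the job in; it is judged then, once.
The state is a dict: "clock": time; "joints": joint angles; "qd": joint speeds; "effort": joint torques, N m; "eef_pos": TCP position; "eef_rot": TCP orientation; "wrist_force": force on the tool from outside, world axes, zero at the start; "moment": the same for the moment, N m; "finger_gap": finger opening in mm; "finger_force": force on a finger pad.
Only numpy, scipy, OpenCV 4.12 (cv2) and the standard library are available. Lean on these libraries where they do the work, as an engineer would, in place of code of your own. Each camera call takes 0.05 s, during which the arm holds its last target. There are 200 camera calls.

## Task

Lift the loose lid off the small test sieve and set it down, knob up, inside the round lid rest. Then slide the open sieve along the bench into the V of the sprung stop, so that it touches both arms and has pushed the pad in roughly halfway, never to its end, and leave it there. The sieve is delicate: nudge its frame softly (never more than about 9 N), do not lift or tip it, never touch its mesh, do not drop the lid, and leave the other things alone.

Things in the scene. Friction and masses are not known exactly. Their poses are not given: they have to be found in the camera images.
- sieve: Round stainless steel test sieve, a tube 100 mm in outer diameter and 45 mm high, wall 3 mm, about 0.35 kg, standing on the bench. It slides on the bench when its outer wall is pushed with about 2 to 4 N. Origin: centre of its underside, on the bench; z up, so tilt is about this z.
- mesh: The sieve's fine wire mesh, a disc fixed across the inside of the sieve, its upper face 22 mm above the sieve's underside (23 mm below the rim). Fragile, never to be touched. Origin: same point as the sieve's origin.
- lid: Loose steel lid lying on the sieve: disc 104 mm across and 3 mm thick, a 7 mm deep spigot 86 mm across under it that hangs loosely (4 mm all round) in the sieve's mouth, and on top a black plastic knob 22 mm in diameter and 28 mm tall. About 0.15 kg. Origin: centre of the spigot's underside; z up. Above the origin: underside of the disc 7 mm, its top 10 mm, top of the knob 38 mm. On the sieve the origin is 38 mm above the bench.
- rest: Lid rest: fixed, shallow round grey plastic tray, 128 mm outer and 120 mm inner diameter, rim 14 mm high, floor 5 mm thick. It may be left or right of the sieve. Origin: centre of its underside, on the bench. A lid lying properly in it has its origin 5 mm above this one.
- dock: Inspection dock fixed on the bench: a white light panel 150 mm square, flush with the bench, and behind it a grey housing 120 mm wide and 50 mm high that carries the sprung V pad. Origin: on the bench, where the sieve's centre comes to be when it just touches both arms of the V with the pad fully out. The x axis points from the open side of the V to the housing, the direction in which the pad is pushed in; the housing begins 105 mm from the origin along x.
- nest (a point): Point on the bench, riding with the V pad, where the centre of the sieve lies when the sieve touches both arms. The two black arms are 8 mm thick, 50 mm long and stand 7 to 37 mm above the bench; they open at 110 degrees and meet the sieve 35 degrees either side of the dock's x axis.
- bumper (a joint): How far the V pad is pushed in along the dock's x axis, in m: 0 fully out, 0.020 at its hard stop. Soft spring of 60 N/m, so that the standing sieve holds it by its own friction on the bench. The gap between the pad's aluminium back and the grey housing is 20 mm when fully out and shrinks to 0.
- pan: Bystander: small open steel pan, 100 mm across, 30 mm high, on the other side of the sieve from the lid rest. Origin: centre of its underside.
- jar: Bystander: closed glass sample jar, 60 mm in diameter, 90 mm high. Origin: centre of its underside.
- brush: Bystander: hand brush lying on the bench. Origin: on its underside.
There are look-alikes about, which are no part of the job. What is shaped like the lid but green, pink or yellow is not meant.

How it is judged:
By the outcome, as a careful person would: the job done as asked, in the order asked, and still so for the second after the job is handed in, with the robot touching nothing.
It also fails if it takes over 64 s, if anything falls off the work surface, if the arm or the gripper's body presses on something with over 40 N, if the wrist force passes 120 N, or if a joint passes its speed limit or range.

## Working session

There is one attempt and no reset: what is moved stays moved. The work goes in short steps, Python scripts to look and compute and a tool call to move; the robot and the scene stay as the last step left them, time stands still between calls to the robot, and variables do not carry over. Pictures are saved under pics/ and viewed, at most 10 in all, crops included, and the job is handed in when it is done.

Besides the shell and the picture viewer there is one more tool, called as a command line: name --pt "numbers of a row" for each row, then --argument value for the rest. arm_command: Moves the arm, as the interface text tells. Its arguments: {"type":"object","properties":{"plan":{"type":"array"},"newtons":{"type":"number"}},"required":["plan"]}

```bash
mkdir -p pics; cat > h.py <<'E'
import numpy as np, cv2
from cell import manip, eyes, ticket
from scipy.spatial.transform import Rotation as R
def cam(n):
    c=eyes.camera(n)
    o=np.array(c["orientation"],float)
    c["R"]=o if o.shape==(3,3) else R.from_euler("xyz",o).as_matrix()
    c["eye"]=np.array(c["eye"],float); return c
def pts(c):
    v,u=np.mgrid[:480,:640]; z=c["z_map"]
    P=np.stack([(u-c["cx"])/c["fx"]*z,(v-c["cy"])/c["fy"]*z,z],-1)
    return P@c["R"].T+c["eye"]
def ray(c,u,v,h):
    d=c["R"]@np.array([(u-c["cx"])/c["fx"],(v-c["cy"])/c["fy"],1]); return c["eye"]+d*(h-c["eye"][2])/d[2]
def proj(c,p):
    q=c["R"].T@(np.array(p,float)-c["eye"]); return c["fx"]*q[0]/q[2]+c["cx"],c["fy"]*q[1]/q[2]+c["cy"]
E
python3 - <<'E'
from h import *
for n in("scene","top"):
    c=cam(n); cv2.imwrite(f"pics/{n}0.png",c["img"]); print(n,c["eye"],c["orientation"],c["fx"],c["cx"],c["cy"]); np.savez(f"{n}0.npz",**c)
print(manip.read_state())
E
```

```text
scene [ 867.95197642 -318.0401412   853.82465709] [-2.55757561  0.01278026  0.86711288] 444.8007000412813 311.303414118545 238.8394636526574
top [ 425.71242713   15.11356315 1003.87207943] [-3.08949692 -0.01289577 -1.56228575] 479.74961384575056 311.3277069175944 241.62387228029118
{'clock': 0.1, 'joints': array([-1.29061199e+00,  3.00420394e-01,  1.52150437e+00,  1.15688966e-05,
        1.32069103e+00, -6.66161169e-02]), 'qd': array([ 0.00039517, -0.00240769, -0.0031681 ,  0.00077524, -0.0008214 ,
        0.00095895]), 'effort': array([ 1.55368649e-03, -5.32644546e+01, -3.53283584e+01,  7.09601166e-02,
        2.34927284e-02, -5.25395910e-05]), 'eef_pos': array([ 186.86849238, -517.03965709,  204.94658989]), 'eef_rot': array([-3.14057253e+00, -7.92884812e-05,  3.46797544e-01]), 'wrist_force': array([-0.35223648, -0.05235976,  0.14466839]), 'moment': array([-0.03033416, -0.04672314, -0.05322106]), 'finger_force': 0.0, 'finger_gap': 94.22319544882005}
```

View pics/top0.png

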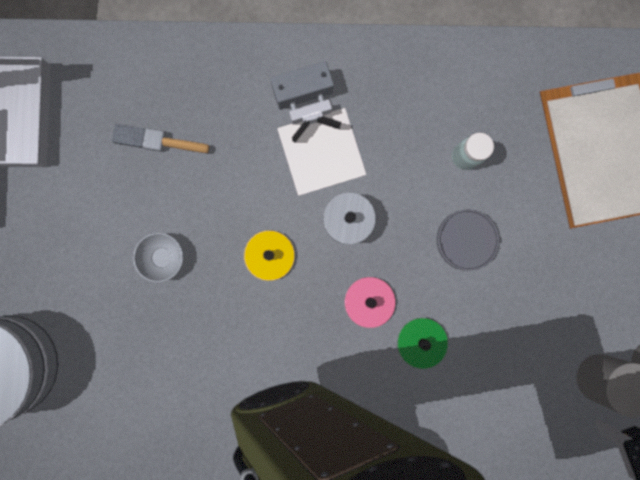

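View pics/scene0.png

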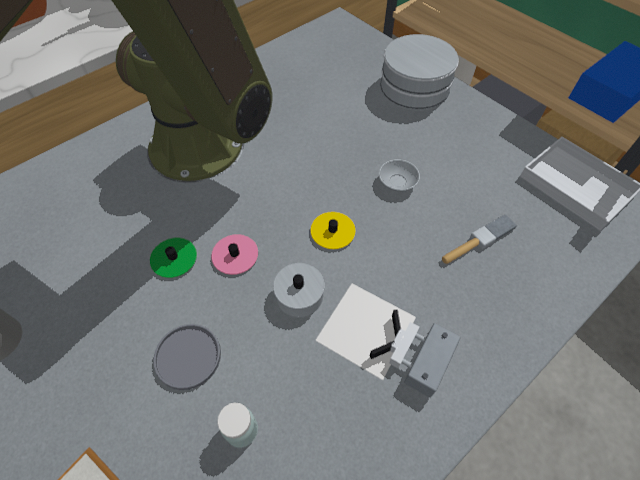

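Steel lid on the sieve: top (350,218), scene (298,285). Look-alikes, all lying on the bench: yellow (269,255), pink (370,302), green (424,343). Only the grey one is uncoloured and sits on the sieve. The rest is the dark tray at (468,240), the dock is at about (315,110), and the pan is at (158,257).

```bash
python3 - <<'E'
from h import *
for n in("top","scene"):
    c=dict(np.load(f"{n}0.npz")); P=pts(c); img=c["img"]; hsv=cv2.cvtColor(img,cv2.COLOR_BGR2HSV)
    print("==",n)
    k=lambda lo,hi,cx,cy,r:(P[...,2]>lo)&(P[...,2]<hi)&(np.hypot(P[...,0]-cx,P[...,1]-cy)<r)
    u0,v0=(350,218) if n=="top" else (298,285)
    a=ray(c,u0,v0,76); print("knob~",a)
    def circ(m,nm):
        cs=max(cv2.findContours(m.astype(np.uint8),0,1)[0],key=cv2.contourArea)
        zz=np.median(P[...,2][m]); w=np.array([ray(c,*p[0],zz)[:2] for p in cs],np.float32)
        (x,y),r=cv2.minEnclosingCircle(w); e=cv2.fitEllipse(w); print(nm,"z%.1f"%zz,"enc",round(x),round(y),round(r,1),"ell",np.round(e[0],1),np.round(e[1],1))
    circ(k(42,56,a[0],a[1],75),"lid"); circ(k(68,84,a[0],a[1],40),"knob")
    b=ray(c,*((468,240) if n=="top" else (187,357)),14); circ(k(2.5,20,b[0],b[1],85),"rest")
    m=(hsv[...,2]>205)&(hsv[...,1]<40)&(abs(P[...,2])<6)
    d=ray(c,*((322,152) if n=="top" else (365,328)),0); m&=np.hypot(P[...,0]-d[0],P[...,1]-d[1])<130
    cs=max(cv2.findContours(m.astype(np.uint8),0,1)[0],key=cv2.contourArea)
    w=np.array([ray(c,*p[0],0)[:2] for p in cs],np.float32); r=cv2.minAreaRect(w); print("panel",r,cv2.boxPoints(r).round(1).tolist())
    g=ray(c,*((302,83) if n=="top" else (433,355)),50)
    m=k(42,60,g[0],g[1],100)&(P[...,0]>a[0]+100); cs=max(cv2.findContours(m.astype(np.uint8),0,1)[0],key=cv2.contourArea)
    w=np.array([ray(c,*p[0],50)[:2] for p in cs],np.float32); r=cv2.minAreaRect(w); print("housing",r,cv2.boxPoints(r).round(1).tolist())
    s=(slice(40,260),slice(230,430)) if n=="top" else (slice(240,420),slice(250,470))
    cv2.imwrite(f"pics/crop_{n}.png",cv2.resize(img[s],None,fx=2.7,fy=2.7,interpolation=2)[:600,:800])
t,s=cv2.imread("pics/crop_top.png"),cv2.imread("pics/crop_scene.png")
h=420;cv2.imwrite("pics/crop.png",np.hstack([cv2.resize(i,(390,h)) for i in(t,s)]))
E
```

```text
== top
knob~ [520.87153179 -71.2265082   76.        ]
lid z48.2 enc 524 -72 51.8 ell [524.2 -72. ] [101.5 101.7]
knob z76.2 enc 524 -71 10.9 ell [524.  -71.4] [20.  20.8]
rest z5.5 enc 488 -321 72.6 ell [ 486.2 -324.2] [129.7 131.1]
panel ((670.4415893554688, -16.73876953125), (148.07398986816406, 148.28170776367188), 17.8161563873291) [[577.2999877929688, 31.200000762939453], [622.5999755859375, -110.0], [763.5999755859375, -64.69999694824219], [718.2000122070312, 76.5]]
housing ((799.2586669921875, 24.781417846679688), (57.954833984375, 119.75697326660156), 17.80611801147461) [[753.4000244140625, 72.9000015258789], [790.0, -41.099998474121094], [845.2000122070312, -23.399999618530273], [808.5, 90.69999694824219]]
== scene
knob~ [535.25238365 -82.99398784  76.        ]
lid z47.8 enc 523 -73 52.2 ell [522.9 -73.1] [101.6 102.2]
knob z75.4 enc 524 -74 11.7 ell [524.3 -73.9] [20.4 22.4]
rest z5.3 enc 480 -323 70.1 ell [ 481.6 -323.9] [127.1 132.2]
panel ((668.305908203125, -17.877670288085938), (148.0749969482422, 148.00656127929688), 17.84018898010254) [[575.2000122070312, 29.899999618530273], [620.5, -111.0], [761.5, -65.5999984741211], [716.0999755859375, 75.19999694824219]]
housing ((800.2300415039062, 22.663909912109375), (54.822265625, 121.67605590820312), 17.885149002075195) [[755.5, 72.0999984741211], [792.7999877929688, -43.70000076293945], [845.0, -26.799999237060547], [807.5999755859375, 89.0]]
```

View pics/crop.png

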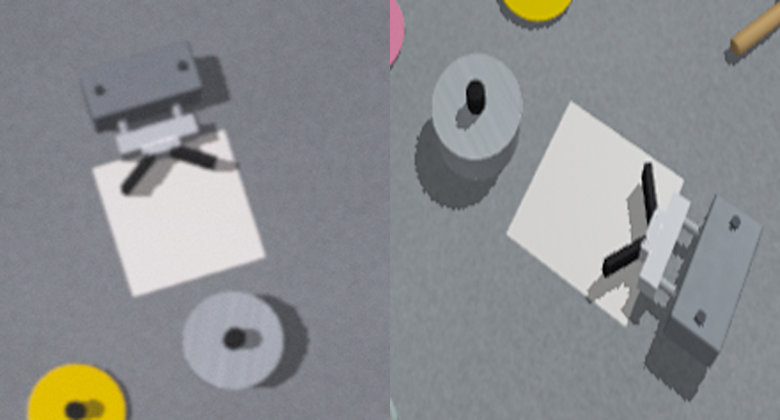

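The crop confirms it: the grey steel lid with the black knob sits on the sieve, at world (524,-72). Rest ≈ (485,-322), dock origin ≈ (673,-17), dock axis 17.8°. Moving above the knob.

arm_command --pt "0.3 0.015 -0.01 0 0" --pt "0.3 0.03 -0.019 0 0" --pt "0.3 0.03 -0.019 0 0" --pt "0.3 0.03 -0.02 0 0" --pt "0.3 0.03 -0.02 0 0" --pt "0.3 0.03 -0.02 0 0" --pt "0.3 0.03 -0.02 0 0" --pt "0.3 0.03 -0.02 0 0" --pt "0.3 0.03 -0.02 0 0" --pt "0.3 0.03 -0.02 0 0" --pt "0.3 0.03 -0.02 0 0" --pt "0.3 0.03 -0.02 0 0" --pt "0.3 0.03 -0.02 0 0" --pt "0.3 0.03 -0.02 0 0" --pt "0.3 0.03 -0.02 0 0" --pt "0.3 0.03 -0.02 0 0" --pt "0.3 0.003 0.005 0.035 0" --pt "0.3 0 0 0.035 0" --pt "0.3 0 0 0.025 0" --pt "0.3 0 0 0 0" --newtons 20

```text
clock: 2.6
eef_pos: [522.9, -72.2, 109.2]
eef_rot: [-3.14, 0.003, 0.347]
wrist_force: [0.0, 0.3, 0.2]
finger_gap: 61.0
finger_force: 0.0
```

arm_command --pt "0.3 0.001 0 0.02 0" --pt "0.3 0 0 0.02 0" --pt "0.3 0 0 0.01 0" --pt "0.3 0 0 0.005 0" --pt "0.3 0 0 0 0" --pt "0 0 0 0 0" --pt "-0.3 0 0 0 0" --pt "-0.45 0 0 0 0" --pt "-0.5 0 0 0 0" --pt "-0.6 0 0 0 0" --pt "-1 0 0 0 0" --pt "-1 0 0 0 0" --pt "-1 0 0 0 0" --newtons 20

```text
clock: 4.22
eef_pos: [525.0, -72.8, 55.5]
eef_rot: [-3.142, 0.0, 0.347]
wrist_force: [-1.3, 1.5, 1.9]
finger_gap: 21.6
finger_force: 20.0
```

arm_command --pt "-1 0 0 -0.003 0" --pt "-1 0 0 -0.004 0" --pt "-1 0 0 -0.006 0" --pt "-1 0 0 -0.01 0" --pt "-1 0 0 -0.015 0" --pt "-1 0 0 -0.015 0" --pt "-1 0 0 -0.01 0" --pt "-1 0 0 0 0"

```text
clock: 5.22
eef_pos: [525.4, -72.9, 119.3]
eef_rot: [3.141, -0.001, 0.347]
wrist_force: [0.3, -0.2, -1.3]
finger_gap: 21.2
finger_force: 20.0
```

```bash
python3 - <<'E'
from h import *
s=manip.read_state(); print(s["eef_pos"],s["wrist_force"],s["finger_gap"])
c=cam("scene"); cv2.imwrite("pics/lift.png",c["img"][180:440,130:480].repeat(2,0).repeat(2,1))
E
```

```text
[525.36495646 -72.93272117 119.3262054 ] [ 0.27432126 -0.24150982 -1.31427674] 21.171968755606713
```

View pics/lift.png

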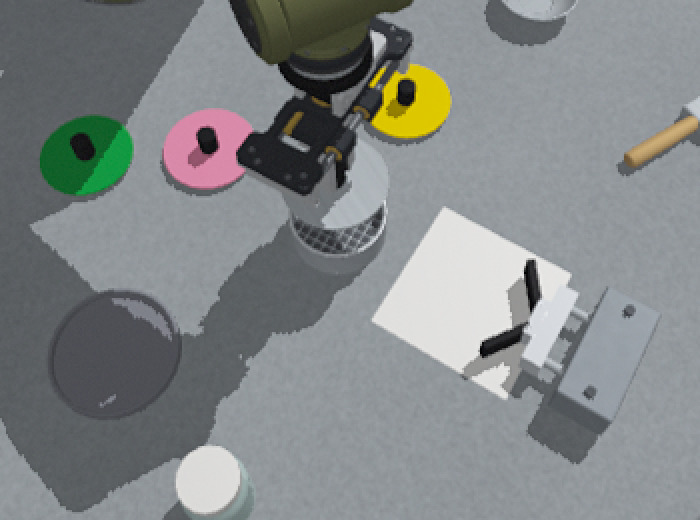

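The lid hangs level from the gripper at crop (340,175). The open sieve has stayed put at (338,230). Carrying the lid to the rest.

arm_command --pt "-1 -0.004 0.007 0 0" --pt "-1 -0.008 0.0145 0 0" --pt "-1 -0.0111 0.02 0 0" --pt "-1 -0.0111 0.02 0 0" --pt "-1 -0.0111 0.02 0 0" --pt "-1 -0.0111 0.02 0 0" --pt "-1 -0.0111 0.02 0 0" --pt "-1 -0.0111 0.02 0 0" --pt "-1 -0.0111 0.02 0 0" --pt "-1 -0.0111 0.02 0 0" --pt "-1 -0.0111 0.02 0 0" --pt "-1 -0.008 0.0145 0 0" --pt "-1 -0.0025 0.0046 0 0" --pt "-1 0 0 0.01 0" --pt "-1 0 0 0.02 0" --pt "-1 0 0 0.02 0" --pt "-1 0 0 0.015 0" --pt "-1 0 0 0.005 0" --pt "-1 0 0 0 0"

```text
clock: 7.65
eef_pos: [485.0, -321.8, 48.5]
eef_rot: [-3.142, -0.0, 0.347]
wrist_force: [-0.3, 0.1, -0.6]
finger_gap: 21.2
finger_force: 20.0
```

```bash
python3 - <<'E'
from h import *
s=manip.read_state(); print(s["eef_pos"],s["wrist_force"],s["finger_gap"])
c=cam("scene"); cv2.imwrite("pics/rest.png",c["img"][230:460,80:380].repeat(2,0).repeat(2,1))
E
```

```text
[ 485.01873982 -321.837801     48.46458378] [-0.2633555   0.07211536 -0.59780233] 21.159116440841366
```

View pics/rest.png

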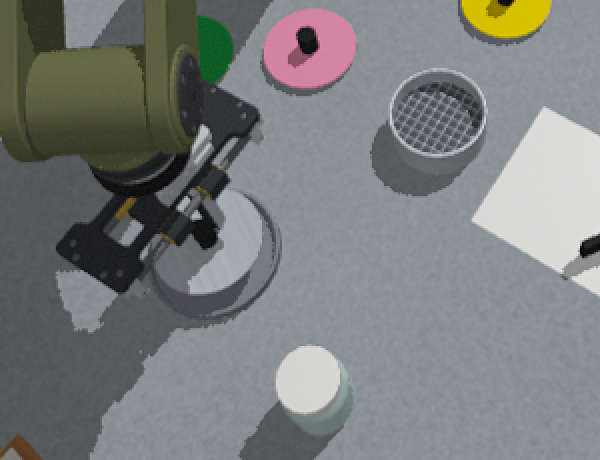

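The lid hangs over the tray, whose rim shows at crop (215,265), offset only by the height parallax. Lowering.

arm_command --pt "-1 0 0 0.008 0" --pt "-1 0 0 0.008 0" --pt "-1 0 0 0.005 0" --pt "-1 0 0 0.002 0" --pt "-1 0 0 0.001 0" --pt "-1 0 0 0 0" --pt "-1 0 0 0 0"

```text
clock: 8.57
eef_pos: [485.0, -322.0, 24.6]
eef_rot: [3.141, -0.0, 0.347]
wrist_force: [0.1, 1.2, -1.1]
finger_gap: 21.4
finger_force: 20.0
```

arm_command --pt "-1 0 0 0.001 0" --pt "-1 0 0 0.001 0" --pt "-1 0 0 0.0005 0" --pt "-1 0 0 0 0"

```text
clock: 9.07
eef_pos: [484.9, -322.0, 22.5]
eef_rot: [3.141, -0.0, 0.347]
wrist_force: [-2.7, 1.7, 6.8]
finger_gap: 21.7
finger_force: 20.0
```

arm_command --pt "-1 0 0 -0.0007 0" --pt "-0.5 0 0 0 0" --pt "-0.3 0 0 0 0" --pt "0 0 0 0 0" --pt "0.3 0 0 0 0" --pt "0.3 0 0 0 0" --pt "0.3 0 0 -0.01 0" --pt "0.3 0 0 -0.03 0" --pt "0.3 0 0 -0.04 0" --pt "0.3 0 0 -0.04 0" --pt "0.3 0 0 -0.02 0" --pt "0.3 0 0 0 0"

```text
clock: 10.58
eef_pos: [485.4, -322.3, 164.5]
eef_rot: [3.139, -0.002, 0.347]
wrist_force: [0.1, -0.4, 0.2]
finger_gap: 61.1
finger_force: 0.0
```

```bash
python3 - <<'E'
from h import *
s=manip.read_state(); print(s["eef_pos"],s["eef_rot"],s["wrist_force"],s["finger_gap"])
T=cam("top");c=cam("scene"); cv2.imwrite("pics/placed.png",np.vstack([c["img"][230:430,80:380],T["img"][120:300,280:580]]).repeat(1,0))
for n,c,(u,v),(u2,v2) in(("top",T,(350,218),(468,240)),("scene",c,(298,285),(187,357))):
    P=pts(c)
    def circ(cx,cy,r,lo,hi,h):
        m=(P[...,2]>lo)&(P[...,2]<hi)&(np.hypot(P[...,0]-cx,P[...,1]-cy)<r)
        cs=max(cv2.findContours(m.astype(np.uint8),0,1)[0],key=cv2.contourArea)
        w=np.array([ray(c,*p[0],h)[:2] for p in cs],np.float32); return np.round(cv2.minEnclosingCircle(w)[0],1),round(cv2.minEnclosingCircle(w)[1],1),np.round(np.median(P[m][:,2]),1)
    print(n,"sieve",circ(524,-72,70,38,52,45))
    for q in((485,-322,58,12.,25,15),(485,-322,25,35,60,43)):
        try: print(q,circ(*q))
        except Exception as e: print(e)
E
```

```text
[ 485.38645592 -322.30016945  164.53168311] [ 3.13882330e+00 -1.78066363e-03  3.46864466e-01] [ 0.13390885 -0.43792305  0.1516053 ] 61.05558785660929
top sieve (array([524.5, -72. ]), 50.4, np.float64(44.7))
(485, -322, 58, 12.0, 25, 15) (array([ 484.9, -321.8]), 51.8, np.float64(15.3))
(485, -322, 25, 35, 60, 43) (array([ 483.2, -317.5]), 9.5, np.float64(42.2))
scene sieve (array([523.9, -73.8]), 51.6, np.float64(44.1))
(485, -322, 58, 12.0, 25, 15) (array([ 483.7, -322.8]), 52.0, np.float64(14.9))
(485, -322, 25, 35, 60, 43) (array([ 485.2, -323.6]), 12.0, np.float64(42.3))
```

View pics/placed.png

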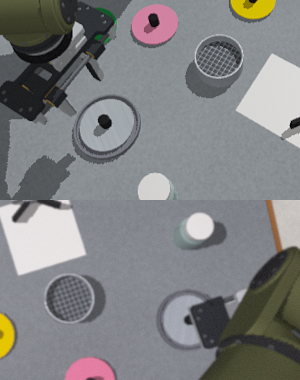

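Lid sits level in the rest (disc top at z 15, centre within about 1 mm). The sieve is undisturbed at (524,-73). Going behind the sieve to push along tool x with both finger tips.

arm_command --pt "0.3 0.003 -0.0105 0 0" --pt "0.3 0.0065 -0.0245 0 0" --pt "0.3 0.0065 -0.0245 0 0" --pt "0.3 0.0065 -0.0245 0 0" --pt "0.3 0.0065 -0.0245 0 0" --pt "0.3 0.0065 -0.0245 0 0" --pt "0.3 0.0065 -0.0245 0 0" --pt "0.3 0.0065 -0.0245 0 0" --pt "0.3 0.006 -0.0245 0 0" --pt "0.3 0.005 -0.0155 0 0" --pt "0.3 0 0 0.015 0" --pt "0.3 0 0 0.03 0" --pt "0.3 0 0 0.03 0" --pt "0.3 0 0 0.025 0" --pt "0.3 0 0 0 0"

```text
clock: 12.55
eef_pos: [464.1, -93.2, 60.4]
eef_rot: [-3.139, 0.004, 0.346]
wrist_force: [0.1, -0.7, 0.7]
finger_gap: 61.3
finger_force: 0.0
```

arm_command --pt "0.3 0 0.001 0.02 0" --pt "0.3 0 0 0.016 0" --pt "0.3 0 0 0.008 0" --pt "0.3 0 0 0.003 0" --pt "0.3 0.004 0 0 0" --pt "0.3 0.004 0 0 0" --pt "0.3 0.002 0 0 0" --pt "0.3 0.001 0 0 0" --pt "0.3 0.001 0 0 0" --pt "0.3 0.001 0 0 0" --pt "0.3 0.001 0 0 0" --pt "0.3 0.001 0 0 0" --pt "0.3 0.001 0 0 0" --pt "0.3 0.001 0 0 0"

```text
clock: 14.3
eef_pos: [481.6, -88.0, 15.6]
eef_rot: [-3.141, 0.0, 0.347]
wrist_force: [-2.9, -1.0, 0.8]
finger_gap: 61.5
finger_force: 1.5
```

arm_command --pt "0.3 0.001 0 0 0" --pt "0.3 0.002 0 0 0" --pt "0.3 0.003 0 0 0" --pt "0.3 0.004 0 0 0" --pt "0.3 0.005 0 0 0" --pt "0.3 0.006 0 0 0" --pt "0.3 0.007 0 0 0" --pt "0.3 0.007 0 0 0" --pt "0.3 0.007 0 0 0" --pt "0.3 0.007 0 0 0" --pt "0.3 0.007 0 0 0" --pt "0.3 0.007 0 0 0" --pt "0.3 0.007 0 0 0" --pt "0.3 0.007 0 0 0" --pt "0.3 0.007 0 0 0" --pt "0.3 0.006 0 0 0" --pt "0.3 0.005 0 0 0" --pt "0.3 0.004 0 0 0" --pt "0.3 0.003 0 0 0" --pt "0.3 0.002 0 0 0"

```text
clock: 16.8
eef_pos: [579.6, -52.7, 15.6]
eef_rot: [-3.142, 0.0, 0.347]
wrist_force: [-2.4, 0.5, 0.1]
finger_gap: 61.4
finger_force: 1.2
```

```bash
cat > m.py <<'E'
from h import *
s=manip.read_state(); print(s["clock"],s["eef_pos"],s["wrist_force"],s["finger_gap"])
ax=np.array([np.cos(.3115),np.sin(.3115)]); O=np.array([673,-17.2])
for n in("top","scene"):
    c=cam(n); P=pts(c); g=c["img"].max(2)
    # pad back / housing gap: heights along the axis
    rel=P[...,:2]-O; a=rel@ax; b=rel@np.array([-ax[1],ax[0]])
    m=(abs(b)<20)&(a>45)&(a<130)&(P[...,2]>20)
    if n=="scene":
        cv2.imwrite("pics/dock_%d.png"%(s["clock"]*100),cv2.resize(c["img"][230:410,260:480],None,fx=3,fy=3,interpolation=2))
    bins=np.arange(40,125,2.5)
    print(n,[(float(lo),round(float(np.median(P[...,2][(abs(b)<12)&(a>=lo)&(a<lo+2.5)])),0),int(np.median(g[(abs(b)<12)&(a>=lo)&(a<lo+2.5)]))) for lo in bins if ((abs(b)<12)&(a>=lo)&(a<lo+2.5)).any()])
    e=s["eef_pos"]; est=e[:2]+47.6*np.array([.9404,.34])
    m=(P[...,2]>40)&(P[...,2]<50)&(np.hypot(P[...,0]-est[0],P[...,1]-est[1])<60)&(a<60)
    w=P[m][:,:2].astype(np.float32); A=np.c_[2*w,np.ones(len(w))]
    cs=cv2.findContours(m.astype(np.uint8),0,1)[0]; w=np.array([ray(c,*p[0],45)[:2] for q in cs for p in q],np.float32)
    (x,y),r=cv2.minEnclosingCircle(w); d=np.array([x,y])-O
    print("est",est,"sieve",x,y,r,"rel dock",d@ax,d@[-ax[1],ax[0]])
E
python3 m.py; ls pics
```

```text
16.8 [579.64285331 -52.72957893  15.63118365] [-2.37712622  0.50180827  0.087722  ] 61.407110462148594
top [(40.0, 1.0, 238), (42.5, 1.0, 170), (45.0, 1.0, 183), (47.5, 2.0, 167), (50.0, 1.0, 168), (52.5, 2.0, 167), (55.0, 12.0, 103), (57.5, 23.0, 133), (60.0, 37.0, 226), (62.5, 37.0, 234), (65.0, 37.0, 237), (67.5, 35.0, 243), (70.0, 37.0, 241), (72.5, 38.0, 234), (75.0, 37.0, 233), (77.5, 37.0, 232), (80.0, 38.0, 233), (82.5, 38.0, 232), (85.0, 37.0, 227), (87.5, 35.0, 214), (100.0, 0.0, 167), (102.5, 0.0, 118), (105.0, 3.0, 99), (107.5, 28.0, 86), (110.0, 50.0, 157), (112.5, 50.0, 164), (115.0, 50.0, 164), (117.5, 51.0, 163), (120.0, 51.0, 164), (122.5, 50.0, 163)]
est [624.40589331 -36.54557893] sieve 639.0738525390625 -9.965221405029297 39.702125549316406 rel dock -30.076084495554316 17.284520365801285
scene [(40.0, 0.0, 154), (42.5, 0.0, 154), (45.0, 2.0, 155), (47.5, 1.0, 154), (50.0, 1.0, 153), (52.5, 11.0, 145), (55.0, 37.0, 192), (57.5, 37.0, 229), (60.0, 37.0, 226), (62.5, 37.0, 226), (65.0, 36.0, 226), (67.5, 37.0, 226), (70.0, 37.0, 226), (72.5, 37.0, 226), (75.0, 37.0, 227), (77.5, 36.0, 227), (80.0, 36.0, 227), (82.5, 37.0, 228), (85.0, 27.0, 196), (87.5, -1.0, 158), (90.0, -1.0, 159), (92.5, -1.0, 159), (95.0, -0.0, 161), (97.5, -1.0, 159), (100.0, -1.0, 102), (102.5, -1.0, 102), (105.0, 42.0, 99), (107.5, 49.0, 170), (110.0, 50.0, 171), (112.5, 49.0, 170), (115.0, 50.0, 170), (117.5, 49.0, 170), (120.0, 50.0, 170), (122.5, 50.0, 171)]
est [624.40589331 -36.54557893] sieve 620.5358276367188 -37.66733932495117 53.78025436401367 rel dock -56.21229857710886 -3.4027708539868717
crop.png
crop_scene.png
crop_top.png
dock_1680.png
lift.png
placed.png
rest.png
scene0.png
top0.png
```

arm_command --pt "0.3 0.002 0 0 0" --pt "0.3 0.004 -0.0002 0 0" --pt "0.3 0.005 -0.0002 0 0" --pt "0.3 0.005 -0.0002 0 0" --pt "0.3 0.005 -0.0002 0 0" --pt "0.3 0.005 -0.0002 0 0" --pt "0.3 0.005 -0.0002 0 0" --pt "0.3 0.004 0 0 0" --pt "0.3 0.003 0 0 0" --pt "0.3 0.003 0 0 0" --pt "0.3 0.002 0 0 0" --pt "0.3 0.001 0 0 0" --pt "0.3 0 0 0 0"

```text
clock: 18.52
eef_pos: [620.6, -36.7, 15.7]
eef_rot: [3.142, -0.0, 0.347]
wrist_force: [-1.9, -1.0, 0.8]
finger_gap: 61.5
finger_force: 0.9
```

```bash
python3 m.py
```

```text
18.525 [620.58664107 -36.65117832  15.65226471] [-1.92213527 -0.98025544  0.75024034] 61.48723140882422
top [(40.0, 43.0, 109), (52.5, 6.0, 112), (57.5, 27.0, 104), (60.0, 39.0, 147), (62.5, 39.0, 151), (65.0, 37.0, 155), (77.5, 37.0, 225), (80.0, 36.0, 215), (82.5, 38.0, 231), (85.0, 38.0, 230), (87.5, 36.0, 212), (100.0, 1.0, 174), (102.5, 0.0, 123), (105.0, 2.0, 103), (107.5, 29.0, 88), (110.0, 49.0, 163), (112.5, 50.0, 171), (115.0, 50.0, 171), (117.5, 51.0, 170), (120.0, 50.0, 171), (122.5, 51.0, 169)]
est [665.34968107 -20.46717832] sieve 686.8427124023438 12.691110610961914 30.9123592376709 rel dock 22.33776126471317 24.209989712749596
scene [(40.0, 1.0, 158), (42.5, 2.0, 157), (45.0, 1.0, 156), (47.5, 1.0, 157), (50.0, 1.0, 157), (52.5, 20.0, 136), (55.0, 36.0, 193), (57.5, 37.0, 231), (60.0, 37.0, 229), (62.5, 36.0, 229), (65.0, 37.0, 229), (67.5, 36.0, 229), (70.0, 37.0, 229), (72.5, 36.0, 229), (75.0, 37.0, 229), (77.5, 37.0, 229), (80.0, 36.0, 229), (82.5, 36.0, 231), (85.0, 29.0, 198), (87.5, 0.0, 158), (90.0, -1.0, 162), (92.5, -1.0, 161), (95.0, -1.0, 162), (97.5, 0.0, 163), (100.0, -0.0, 104), (102.5, -0.0, 105), (105.0, 41.0, 101), (107.5, 49.0, 172), (110.0, 50.0, 173), (112.5, 50.0, 172), (115.0, 49.0, 172), (117.5, 50.0, 172), (120.0, 49.0, 173), (122.5, 50.0, 172)]
est [665.34968107 -20.46717832] sieve 664.2728881835938 -22.022733688354492 51.18766784667969 rel dock -9.785222963133831 -1.9158946856769774
```

arm_command --pt "0.3 0.001 0 0 0" --pt "0.3 0.0015 -0.0002 0 0" --pt "0.3 0.0015 -0.0003 0 0" --pt "0.3 0.0015 -0.0003 0 0" --pt "0.3 0.0015 0 0 0" --pt "0.3 0.0015 0 0 0" --pt "0.3 0.0015 0 0 0" --pt "0.3 0.0015 0 0 0" --pt "0.3 0.001 0 0 0" --pt "0.3 0.001 0 0 0" --pt "0.3 0 0 0 0"

```text
clock: 20.0
eef_pos: [633.0, -31.3, 15.6]
eef_rot: [3.142, -0.0, 0.347]
wrist_force: [-2.5, -0.8, 1.0]
finger_gap: 61.1
finger_force: 1.2
```

```bash
cat > g.py <<'E'
from h import *
ax=np.array([np.cos(.3115),np.sin(.3115)]); O=np.array([673,-17.2])
def pad(c):
    P=pts(c); img=c["img"].max(2); out=[]
    # sample brightness along the axis at height 37 on lines b; rear edge = bright->dark crossing
    for b in np.arange(-10,10.1,1):
        A=np.arange(62,104,.25); uv=np.array([proj(c,[*(O+a*ax+b*np.array([-ax[1],ax[0]])),37]) for a in A],np.float32)
        g=cv2.remap(img.astype(np.float32),uv[None,:,0],uv[None,:,1],1)[0]; out.append(A[np.argmin(np.gradient(cv2.GaussianBlur(g[None],(9,1),0)[0]))])
    z=P[...,2]; rel=P[...,:2]-O; a=rel@ax; b=rel@np.array([-ax[1],ax[0]]); m=(abs(b)<15)&(a>55)&(a<103)&(z>25)&(z<45)
    return float(np.median(out)),round(float(np.percentile(a[m],97)),1)
if __name__=="__main__":
    s=manip.read_state(); print(s["clock"],s["eef_pos"],s["wrist_force"])
    for n in("scene","top"): print(n,pad(dict(np.load(n+"0.npz"))),pad(cam(n)))
    c=cam("scene"); cv2.imwrite("pics/dock_%d.png"%(s["clock"]*100),cv2.resize(c["img"][230:410,260:480],None,fx=3,fy=3,interpolation=2))
E
python3 g.py; ls pics|grep dock
```

```text
20.0 [633.01817495 -31.29902625  15.6356051 ] [-2.5414914  -0.77423619  1.00852301]
scene (86.5, 85.2) (90.0, 88.5)
top (89.5, 87.1) (93.5, 90.8)
dock_1680.png
dock_1852.png
dock_2000.png
```

arm_command --pt "0.3 0.001 0 0 0" --pt "0.3 0.001 0 0 0" --pt "0.3 0.001 0 0 0" --pt "0.3 0.001 0 0 0" --pt "0.3 0.001 0 0 0" --pt "0.3 0.001 0 0 0" --pt "0.3 0 0 0 0" --pt "0.3 0 0 0 0"

```text
clock: 21.15
eef_pos: [638.7, -29.2, 15.7]
eef_rot: [3.142, -0.0, 0.347]
wrist_force: [-2.5, -0.5, 0.5]
finger_gap: 61.3
finger_force: 1.2
```

```bash
python3 g.py; ls pics|tail -12|grep dock; mv pics/dock_2100.png pics/dk.png
```

```text
21.15 [638.66010566 -29.24648087  15.65031818] [-2.50797841 -0.47993027  0.53926675]
scene (86.5, 85.2) (95.75, 94.1)
top (89.5, 87.1) (93.75, 96.9)
dock_1680.png
dock_1852.png
dock_2000.png
dock_2115.pngmv: cannot stat 'pics/dock_2100.png': No such file or directory
```

View pics/dock_2115.png

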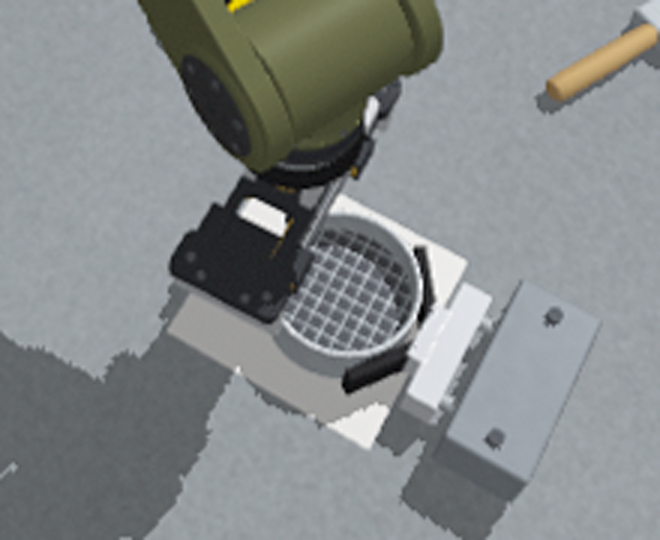

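Sieve sits in the V, crop (350,290), with the pad about halfway in. Backing off to measure lateral contact on both arms.

arm_command --pt "0.3 -0.001 0 0 0" --pt "0.3 -0.002 0 0 0" --pt "0.3 -0.005 0 0 0" --pt "0.3 -0.015 0 0 0" --pt "0.3 -0.025 0 0 0" --pt "0.3 -0.025 0 0 0" --pt "0.3 -0.025 0 0 0" --pt "0.3 -0.02 0 -0.025 0" --pt "0.3 -0.02 0 -0.04 0" --pt "0.3 -0.02 0 -0.04 0" --pt "0.3 -0.02 0 -0.03 0" --pt "0.3 -0.02 0 0 0" --pt "0.3 -0.015 0 0 0" --pt "0.3 0 0 0 0"

```text
clock: 23.05
eef_pos: [437.7, -101.9, 150.5]
eef_rot: [-3.141, 0.0, 0.346]
wrist_force: [0.8, 0.3, 0.1]
finger_gap: 61.0
finger_force: 0.0
```

```bash
cat > f.py <<'E'
from g import *
s=manip.read_state(); print(s["clock"],s["eef_pos"],s["wrist_force"])
ya=np.array([-ax[1],ax[0]])
ims=[]
for n in("top","scene"):
    c0=dict(np.load(n+"0.npz")); c=cam(n); print(n,"pad",pad(c0),pad(c))
    P=pts(c); est=np.array([682.5,-14.])
    m=(P[...,2]>40.5)&(P[...,2]<50)&(np.hypot(*(P[...,:2]-est).transpose(2,0,1))<60)
    cs=max(cv2.findContours(m.astype(np.uint8),0,1)[0],key=cv2.contourArea)
    w=np.array([ray(c,*p[0],45)[:2] for p in cs],np.float32)
    A=np.c_[2*w,np.ones(len(w))]; q=np.linalg.lstsq(A,(w**2).sum(1),rcond=None)[0]; d=q[:2]-O
    print("sieve",q[:2],"r",np.sqrt(q[2]+q[0]**2+q[1]**2),"along",d@ax,"lat",d@ya)
    # V symmetric axis: dark arm pixels at z~37, lateral means
    for cc,nm in((c0,"before"),(c,"now")):
        Q=pts(cc); g=cc["img"].max(2); rel=Q[...,:2]-O; a=rel@ax; b=rel@ya
        k=(g<70)&(Q[...,2]>32)&(Q[...,2]<41)&(a>0)&(a<80)&(abs(b)<70)
        hk=(Q[...,2]>45)&(Q[...,2]<55)&(a>90)&(abs(b)<90); pk=(g>190)&(Q[...,2]>32)&(Q[...,2]<41)&(a>50)&(a<100)&(abs(b)<50)
        f=lambda m:(round(float(np.percentile(b[m],2)+np.percentile(b[m],98))/2,1)) if m.any() else None
        print(nm,"arms lat range",np.percentile(b[k],[1,99]).round(1),"housing lat",f(hk),"pad lat",f(pk))
    u,v=map(int,proj(c,[690,-10,40])); ims.append(cv2.resize(c["img"][v-40:v+40,u-40:u+40],(400,400),interpolation=2))
cv2.imwrite("pics/f_%d.png"%(s["clock"]*100),np.hstack(ims)); print("pics/f_%d.png"%(s["clock"]*100))
cv2.imwrite("pics/final.png",np.hstack(ims))
E
python3 f.py
```

```text
23.05 [ 437.68923962 -101.90347152  150.54273604] [0.78458573 0.31827405 0.12247143]
top pad (89.5, 87.1) (98.25, 96.4)
sieve [683.28578969 -13.18901037] r 48.433945665658634 along 11.020100488476972 lat 0.6655017018876509
before arms lat range [-46.3  51.2] housing lat 1.2 pad lat 1.9
now arms lat range [-47.2  51.3] housing lat 1.3 pad lat 1.9
scene pad (86.5, 85.2) (95.75, 94.1)
sieve [682.15249998 -14.21118656] r 49.50301579579061 along 9.628066945533563 lat 0.03985616232027058
before arms lat range [-51.9  48.7] housing lat 0.1 pad lat 0.9
now arms lat range [-51.3  48.5] housing lat 0.0 pad lat 0.2
pics/f_2305.png
```

View pics/final.png

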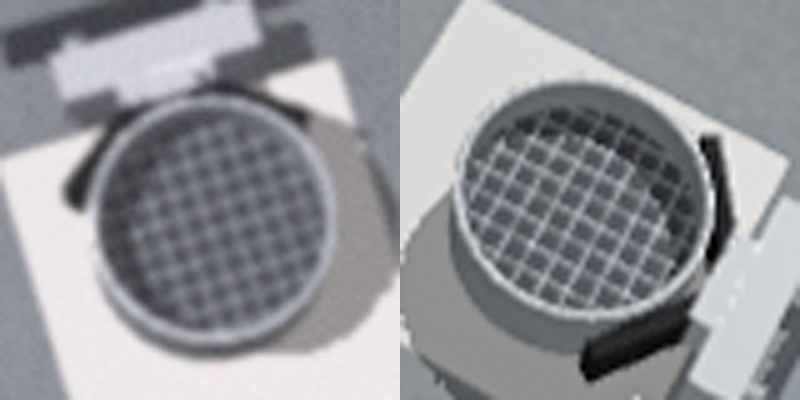

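Sieve measured centred in the V within 1 mm, standing flat. The pad is in by about 9–10 mm of 20, and it did not move when I released. The robot is clear.

```bash
python3 -c "
from cell import ticket; print(ticket.sign_off())"
```

```text
the job is handed in; nothing more can be done
None
```

The job is handed in with no verdict returned: the lid lies knob up in the rest, and the open sieve stands in the V with the pad in about 9–10 mm of 20. Contact with both arms is inferred from the sieve measuring centred to about 1 mm, not confirmed directly.

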